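Locate the pallet on the plate engraver and start it with the key

TASK

Get the little engraving machine running: push the loose steel pallet with the brass blank, which lies askew on its bed, fully home and square against the two dowel pins behind it and the end stop on its left. Only then turn the machine's key clockwise from OFF past RUN all the way to START, hold it there for a second, and let go so that it springs back to RUN and stays there. The pallet must stay home while you do it, and the tin, hammer and steel block beside the machine stay where they are.

Things in the scene. Friction and masses are not known exactly. Their poses are not given: they have to be found in the camera images.
- engraver: Grey desktop plate engraver, fixed: base 300 mm wide, 165 mm deep (x -87 to +78). Origin: on the bench top under its middle; x points to its back, y to its left, z up; it stands turned on the bench. Slotted aluminium bed on its left, flat, at z = 40 mm, x -84 to +46, y -55 to +145 mm. Control housing on its right, x -85 to +45, y -147 to -65 mm, top panel at z = 57 mm.
- spindle (a point): Top of the parked spindle, a 24 mm upright cylinder at x = 30, y = -18, z = 109 mm of the engraver. It hangs on a low bridge behind the dowels (x over 38 mm, up to z = 100 mm, as wide as the bed). Keep clear of both. A red stop button sticks 17 mm out of the housing's front face; it is not needed.
- pallet: Loose steel pallet, 56 x 90 x 12 mm (its x, y, z), 0.29 to 0.43 kg, a brass blank screwed on top (15 mm high in all). Lies flat on the bed, up to 0.2 rad askew, 12 to 42 mm short of dowels and end stop; slides easily when pushed. Origin: centre of its underside. Fully home, it is at x = -6, y = +75, z = 40 mm of the engraver, axes parallel to the engraver's.
- dowel_right (a point): Top of the right-hand locating dowel, a fixed steel pin of 10 mm diameter standing 9.5 mm out of the bed, at x = 27, y = 45 mm of the engraver. The pallet's long back edge belongs against the front of both dowels (the line x = 22 mm).
- dowel_left (a point): Top of the left-hand locating dowel, the same pin at x = 27, y = 105 mm of the engraver.
- end_stop (a point): End stop: a dark steel block fixed on the bed (32 mm along x, 14 mm along y, 11 mm high) left of the pallet. This point is the middle of the upper edge of its contact face, which looks to the right (x = -6, y = 120, z = 51 mm of the engraver). The pallet's left short edge belongs against it.
- key_grip (a point): Middle of the key's bow, an upright black plate 46 mm long, 10 mm thick, 30 mm high, on a vertical axis at x = -22, y = -106, z = 93 mm of the engraver. Its x: along the bow to the white pointer line; y: across the 10 mm; z up. Seen from above the pointer stands 0.8 rad left of the engraver's x at OFF (dot), along it at RUN (bar), 0.6 rad right at START (arrow). Barrel top is 27 mm below.
- key_barrel (a joint): Turn of the lock barrel, which carries the key, in rad, growing clockwise seen from above: 0 = OFF (start), 0.8 = RUN (end of its travel). It has light friction (0.05 N m) and stays where it is left.
- key (a joint): Further turn of the key beyond the barrel, in rad, clockwise from above, against a spring: 0 = sprung back, 0.6 = START (hard stop). 0.09 N m to leave 0, 0.18 N m at START, so the barrel turns to RUN first. Let go, the key springs back to 0 and the barrel stays at RUN. OFF to START is 1.4 rad clockwise in all.
- solder_tin: Bystander: round metal tin, 49 mm wide, 20 mm high, standing to the left of the engraver. Leave alone.
- hammer: Bystander: chasing hammer, 206 mm long, lying at the back of the bench to the left of the engraver. Leave alone.
- steel_block: Bystander: square steel bench block, 60 x 60 x 18 mm, to the left of the engraver beyond the tin. Leave alone.

How it is judged:
By the outcome, as a careful person would: the job done as asked, in the order asked, and still so for the second after the job is handed in, with the robot touching nothing.
It also fails if it takes over 72 s, if anything falls off the work surface, if the arm or the gripper's body presses on something with over 40 N, if the wrist force passes 120 N, or if a joint passes its speed limit or range.

ROBOT

A 6-joint arm with a two-finger parallel gripper is mounted at the origin on the work surface; the furniture and walls round the work are solid. World frame = base frame: x ahead of the robot, y to its left, z up, the work surface at z = 0. Lengths are in m, angles in rad, forces in N, time in s.
With the tool pointing down it reaches from about 0.3 to 0.775 m from the base axis. Payload 14.6 kg.
Tool frame: the origin (TCP) lies between the finger pads; the fingertips stand 8 mm ahead of it and the grasp point (between the pads) lies 11 mm behind it (ctrl.tip_reach is the distance from the TCP to the fingertips, in m); y points along the fingers, z is the direction in which the jaws open and shut, and the axes are right-handed (so a half turn about y gives the same grasp; the last joint's range is limited). The gripper opens to 94 mm and grips with 3 to 60 N. Pads are 16 mm wide; open, the fingers measure 119 mm over their backs; the gripper's body (75 mm by 177 mm) begins 78 mm behind the grasp point.
Start: joints at [-1.252, 0.3, 1.521, -0, 1.321, -0.067], TCP at [0.207, -0.51, 0.213] pointing down, gripper open.
Joint ranges: [-3.03, 3.03], [-0.79, 2.21], [0.23, 2.52], [-1.04, 4.18], [0, 3.07], [-2.55, 2.55]. Speed limits (rad/s): [2.22, 2.22, 2.57, 3.14, 3.14, 3.14].

INTERFACE

Orientations are given as [roll, pitch, yaw] about the fixed x, y, z axes, in that order (R = Rz(yaw) Ry(pitch) Rx(roll)).
In Python, from station import ctrl gives the robot as it stands.
- The arm moves only by the tool play_rows, never from a script. Its arguments are lists of equal length, an entry for each row: "twist": the turn, a rotation vector about the world's x, y, z as a fraction of full scale, a list of three; "travel": the shift along the world's x, y, z as a fraction of full scale, a list of three; "grip": the gripper's target within -1 to 1 (shut at 1, half-way at 0, fully open at -1). A call has 1 to 12 rows; each row shifts and turns the commanded pose from where the row before left it; what a row does not reach is not made up. Full scale, the value 1, is 5 cm for a shift and 90 degrees for a turn. A row lasts 1/10 s, in which the tool goes at most 50 mm and 8.59 degrees, less where a joint would pass 70% of its speed; a pose out of reach is approached as far as the arm can. A call with a number of a shift or a turn outside -1 to 1 is refused whole. A call with a gripper value outside its range is refused whole. The fingers move at their own pace and stop on an object; "force" is the grip in N (left out, the last holds). Time passes only in rows, so rows that do not move let the fingers close. It gives the time, the measured TCP pose, the force and the opening at its end, in the units of the state.
- ctrl.get_obs(): the state, without advancing time (a new reading comes with each control period).
- ctrl.camera(name): name is "side" or "top"; returns a dict with "img" (480x640x3 uint8, red, green, blue), "vfov" (degrees; the focal length in pixels is half the picture's height over the tangent of half this angle, whatever the lens; pixels are square), "cx", "cy" (the principal point, pixels), "k1" (the pictures are not rectified: a ray, as slopes to the right and down, at radius r is drawn at 1 + k1 r^2 times it, then the intrinsics apply), "rvec" (rotation vector, rad) and "tvec" (3), from world to camera coordinates, as OpenCV has them. Camera axes: x right, y down, z forward; pixel columns grow to the right and rows downward; lengths in m; the calibration is good to about 2 mm. A picture is of the moment at which its call begins. There is no depth.
- ctrl.hand_in(): hands the job in, once; it reports no verdict.
Trained networks look in a picture, given as the dict that the camera call returned (one of the last four; its "shot" number tells which), for a name from the list of things; names that differ only in an ending like _2 or _b are one class to them, and where a whole thing is asked for, a point or a joint stands for the part that bears it (a point fixed in the world has none). Each returns a list of dicts, best first, with "confidence" (0 to 1); they miss things now and then, are a little off and sometimes report something else, mostly with a low value. They report only what shows in the picture. A call takes as long as a camera call.
- ctrl.boxes_of(name, picture): "point" ([column, row] in pixels, amid what is visible of it).
- ctrl.trace(name, picture): "pixels" (480x640 bool, what is visible of it) and "point" ([column, row] in pixels, amid what is visible of it).
The state is a dict: "time_s": time; "qpos": joint angles; "joint_vel": joint speeds; "tau": joint torques, N m; "ee_pos": TCP position; "eef_rot": TCP orientation; "force": force on the tool from outside, world axes, zero at the start; "moment": the same for the moment, N m; "grip_width": finger opening in m.
Only numpy, scipy, OpenCV 4.12 (cv2) and the standard library are available. Lean on these libraries where they do the work, as an engineer would, in place of code of your own. Each camera call takes 0.05 s, during which the arm holds its last target.

## Working session

There is one attempt and no reset: what is moved stays moved. The work goes in short steps, Python scripts to look and compute and a tool call to move; the robot and the scene stay as the last step left them, time stands still between calls to the robot, and variables do not carry over. Pictures are saved under pics/ and viewed, and the job is handed in when it is done.

Besides the shell and the picture viewer there is one more tool, called after "Emit:" as name(argument=value, ...), one argument or row to a line, values as JSON. play_rows: Moves the arm, as the interface text tells. Its arguments: {"type":"object","properties":{"twist":{"type":"array"},"travel":{"type":"array"},"grip":{"type":"array"},"force":{"type":"number"}},"required":["twist","travel","grip"]}

```bash
ls; mkdir -p pics
cat > h.py <<'E'
import numpy as np, cv2
from station import ctrl
def K(c):
    f=240/np.tan(np.radians(c['vfov'])/2)
    return np.array([[f,0,c['cx']],[0,f,c['cy']],[0,0,1.]]), np.array([c['k1'],0,0,0,0.])
def proj(c,P):
    k,d=K(c); return cv2.projectPoints(np.array(P,float).reshape(-1,1,3),np.array(c['rvec'],float),np.array(c['tvec'],float),k,d)[0].reshape(-1,2)
def ray(c,uv):
    k,d=K(c); R=cv2.Rodrigues(np.array(c['rvec'],float))[0]
    n=cv2.undistortPoints(np.array(uv,float).reshape(-1,1,2),k,d).reshape(-1,2)
    D=np.c_[n,np.ones(len(n))]@R; o=-R.T@np.array(c['tvec'],float).ravel()
    return o,D
def atz(c,uv,z):
    o,D=ray(c,uv); s=(z-o[2])/D[:,2]; return o+s[:,None]*D
def save(c,n): cv2.imwrite('pics/'+n+'.png',c['img'][:,:,::-1])
E
python3 - <<'E'
from h import *
import pickle
o=ctrl.get_obs()
print({k:np.round(v,3) for k,v in o.items()}, ctrl.tip_reach)
cs={}
for n in ['side','top']:
    c=ctrl.camera(n); save(c,n+'0'); cs[n]=c
    print(n,{k:np.round(c[k],3).tolist() for k in ['vfov','cx','cy','k1','rvec','tvec']})
    for t in ['engraver','spindle','pallet','dowel_right','dowel_left','end_stop','key_grip','solder_tin','hammer','steel_block']:
        print(t,[(np.round(b['point'],1).tolist(),round(b['confidence'],2)) for b in ctrl.boxes_of(t,c)][:3])
    for t in ['pallet','key_grip','engraver']:
        r=ctrl.trace(t,c)
        if r: cs[n+t]=r[0]['pixels']; print(t,r[0]['confidence'],r[0]['pixels'].sum())
pickle.dump(cs,open('c0.pkl','wb'))
E
```

```text
pics
{'time_s': np.float64(0.0), 'qpos': array([-1.252,  0.3  ,  1.522, -0.   ,  1.321, -0.067]), 'joint_vel': array([ 0.   ,  0.   , -0.001, -0.   , -0.   , -0.   ]), 'tau': array([-0.0000e+00, -5.3181e+01, -3.5273e+01,  7.1000e-02,  2.4000e-02,
       -0.0000e+00]), 'ee_pos': array([ 0.207, -0.509,  0.213]), 'eef_rot': array([-1.572,  0.   , -2.756]), 'force': array([0.413, 0.472, 0.606]), 'moment': array([-0.021, -0.013,  0.001]), 'grip_width': np.float64(0.094)} 0.008
side {'vfov': 45.483, 'cx': 325.88, 'cy': 234.066, 'k1': -0.081, 'rvec': [2.215, -0.281, 0.115], 'tvec': [-0.483, 0.143, 0.933]}
engraver [([322.7, 343.3], 0.61)]
spindle [([320.6, 344.8], 0.75)]
pallet [([307.3, 289.0], 0.87)]
dowel_right [([325.3, 341.6], 0.65), ([308.6, 291.7], 0.3)]
dowel_left [([325.5, 344.3], 0.67)]
end_stop [([322.8, 343.0], 0.92)]
key_grip [([301.6, 342.9], 0.73)]
solder_tin [([322.4, 209.8], 0.85), ([307.8, 291.4], 0.39)]
hammer [([353.4, 205.2], 0.9)]
steel_block [([302.8, 184.4], 0.97)]
pallet 0.82 1506
key_grip 0.59 626
engraver 0.75 15759
top {'vfov': 43.155, 'cx': 308.507, 'cy': 226.182, 'k1': -0.146, 'rvec': [1.687, -2.359, 0.441], 'tvec': [0.169, 0.489, 1.073]}
engraver [([380.8, 229.0], 0.86)]
spindle [([380.4, 229.1], 0.81)]
pallet [([366.1, 250.1], 0.67)]
dowel_right [([378.7, 228.8], 0.93)]
dowel_left [([380.0, 228.9], 0.89)]
end_stop [([380.6, 230.1], 0.89)]
key_grip [([442.0, 236.8], 0.6)]
solder_tin []
hammer [([160.8, 237.6], 0.64)]
steel_block [([183.0, 276.3], 0.87), ([379.2, 229.8], 0.72)]
pallet 0.68 1311
key_grip 0.66 83
engraver 0.64 9730
```

View pics/side0.png

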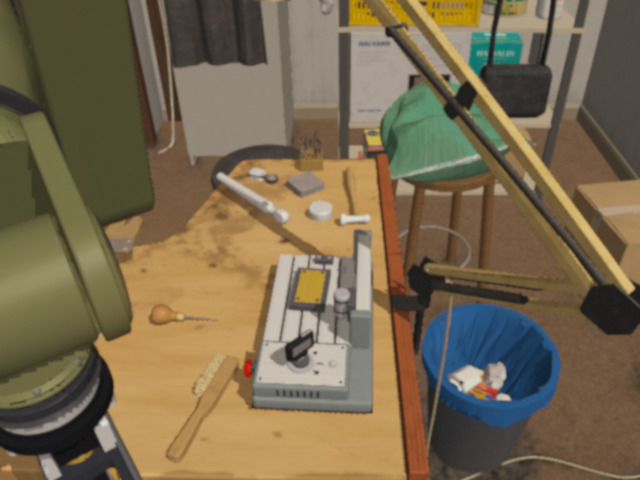

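View pics/top0.png

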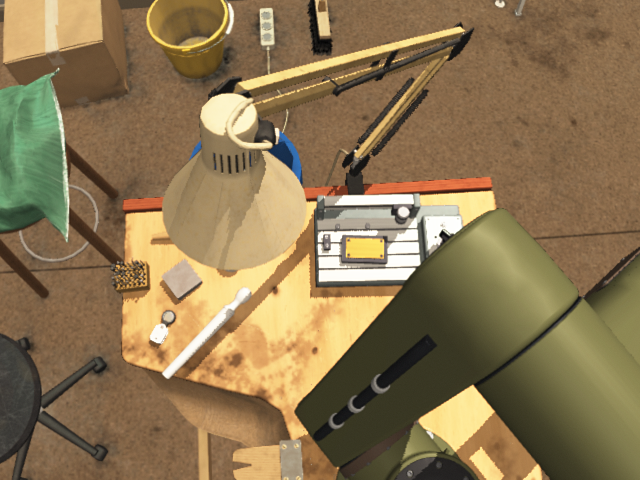

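Run:
```python
from h import *
import pickle
cs=pickle.load(open('c0.pkl','rb'))
for n,(x,y,w,h) in {'side':(235,215,160,200),'top':(300,180,180,120)}.items():
    im=cs[n]['img'][y:y+h,x:x+w]
    s=5 if n=='top' else 4
    im=cv2.resize(im[:150] if n=='top' else im,None,fx=s*0.8 if n=='top' else 3,fy=s*0.8 if n=='top' else 3,interpolation=cv2.INTER_CUBIC)
    cv2.imwrite(f'pics/{n}_z0.png',im[:,:,::-1])
    o,_=ray(cs[n],[[320,240]]); print(n,'cam',o)
print(atz(cs['side'],[[307,289],[302,343],[255,408],[370,408],[320,210],[302,184],[353,205]],0.045))
print(atz(cs['top'],[[366,250],[316,286],[183,276]],0.045))
```

```text
side cam [ 0.32221224 -0.75002843  0.67681893]
top cam [0.12493745 0.14169263 1.17606452]
[[ 0.44522461 -0.08896813  0.045     ]
 [ 0.41346081 -0.19843118  0.045     ]
 [ 0.33037874 -0.2924562   0.045     ]
 [ 0.47542905 -0.33014968  0.045     ]
 [ 0.51651208  0.11806995  0.045     ]
 [ 0.5025278   0.21643784  0.045     ]
 [ 0.58169551  0.11745956  0.045     ]]
[[ 0.449149   -0.09479201  0.045     ]
 [ 0.41186852  0.02248737  0.045     ]
 [ 0.51383249  0.26111546  0.045     ]]
```

View pics/side_z0.png

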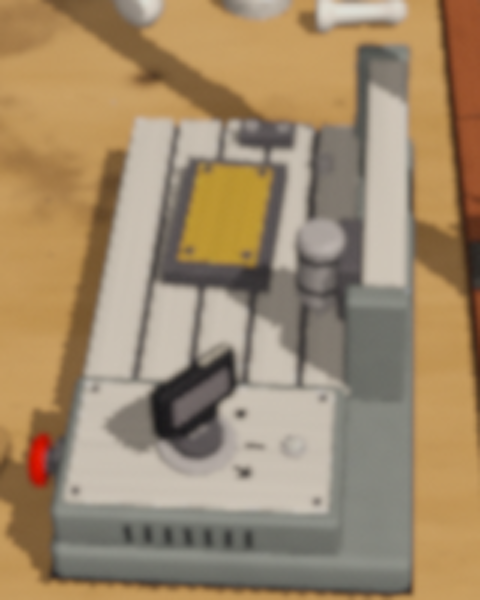

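View pics/top_z0.png

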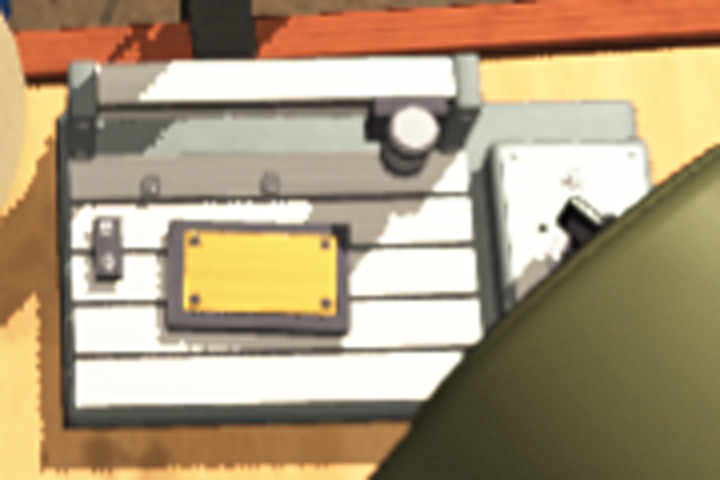

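```bash
cat > fit.py <<'E'
from h import *
import pickle
from scipy.optimize import least_squares
cs=pickle.load(open('c0.pkl','rb'))
S=lambda u,v:((u+.5)/3-.5+235,(v+.5)/3-.5+215)
T=lambda u,v:((u+.5)/4-.5+300,(v+.5)/4-.5+180)
E={'side':[(S(82,378),(-85,-65,57)),(S(338,390),(45,-65,57)),(S(336,514),(45,-147,57)),(S(58,507),(-85,-147,57)),
 (S(55,578),(-87,-150,0)),(S(411,592),(78,-150,0)),(S(137,118),(-84,145,40)),(S(321,236),(30,-18,109))],
 'top':[(T(150,181),(27,105,49.5)),(T(270,180),(27,45,49.5)),(T(75,407),(-84,145,40)),(T(413,128),(30,-18,109)),(T(493,148),(45,-65,57)),
 (T(121,247),(-6,120,51))]}
def W(p,L):
    L=np.array(L,float)/1000; c,s=np.cos(p[2]),np.sin(p[2])
    return np.c_[p[0]+c*L[:,0]-s*L[:,1],p[1]+s*L[:,0]+c*L[:,1],L[:,2]]
def res(p,cams):
    return np.concatenate([(proj(cs[n],W(p,[b for a,b in E[n]]))-np.array([a for a,b in E[n]])).ravel() for n in cams])
for cams in (['side'],['top'],['side','top']):
    r=least_squares(res,[.45,-.15,0],args=(cams,),loss='soft_l1'); print(cams,r.x.round(4)); print(res(r.x,cams).reshape(-1,2).round(1).tolist())
E
python3 fit.py
```

```text
['side'] [ 0.4564 -0.1469 -0.3102]
[[-1.8, -3.5], [3.1, -3.9], [1.7, 1.8], [-3.3, -0.4], [0.1, 3.1], [0.2, 4.1], [-0.1, -0.8], [-0.2, -2.1]]
['top'] [ 0.4558 -0.1492 -0.3194]
[[0.2, 0.7], [0.2, 0.7], [-0.3, -0.5], [0.2, 0.7], [-0.9, -1.6], [0.3, -0.4]]
['side', 'top'] [ 0.4563 -0.1487 -0.3145]
[[-1.9, -2.7], [3.1, -2.8], [1.5, 3.0], [-3.6, 0.5], [-0.2, 3.9], [0.0, 5.4], [0.4, -0.2], [-0.1, -1.2], [-0.2, 0.8], [-0.1, 0.6], [-0.4, -0.3], [-0.1, 0.5], [-1.3, -1.8], [0.0, -0.2]]
```

```bash
cat >> fit.py <<'E'
print('---inset')
E['side']=[(a,b) for a,b in E['side'] if b[2]>0]
E['top']=[(a,b) for a,b in E['top'] if b!=(45,-65,57)]
def res2(q,cams):
    out=[]
    for n in cams:
        L=[]
        for a,b in E[n]:
            if b[2]==57: b=(-20+(b[0]+20)*(1-q[3]/65),-106+(b[1]+106)*(1-q[3]/41),57)
            L.append(b)
        out.append((proj(cs[n],W(q,L))-np.array([a for a,b in E[n]])).ravel())
    return np.concatenate(out)
for cams in (['side'],['top'],['side','top']):
    r=least_squares(res2,[.45,-.15,-.3,3],args=(cams,)); print(cams,r.x.round(4)); print(res2(r.x,cams).reshape(-1,2).round(1).tolist())
e=r.x[:3]
def toE(P):
    c,s=np.cos(e[2]),np.sin(e[2]); d=np.asarray(P)[:,:2]-e[:2]; return np.c_[c*d[:,0]+s*d[:,1],-s*d[:,0]+c*d[:,1]]*1000
# pallet corners top: steel z=52
for n,pts in {'side':[S(187,160),S(287,160),S(268,290),S(162,282)],'top':[T(172,221),T(349,225),T(346,334),T(165,331)]}.items():
    z=.052
    print(n,toE(atz(cs[n],pts[:3] if n=='side' else pts,z)).round(1).tolist())
# brass
for n in ['side','top']:
    im=cs[n]['img']; hsv=cv2.cvtColor(im,cv2.COLOR_RGB2HSV)
    m=((hsv[...,0]>18)&(hsv[...,0]<30)&(hsv[...,1]>150)).astype(np.uint8)
    m=cv2.morphologyEx(m,cv2.MORPH_CLOSE,np.ones((5,5)))
    nn,l,st,ce=cv2.connectedComponentsWithStats(m)
    p0=(307,289) if n=='side' else (366,250)
    k=l[p0[1],p0[0]]; print(n,st[k],ce[k])
    cnt=cv2.findContours((l==k).astype(np.uint8),0,1)[0][0].reshape(-1,2)
    wp=toE(atz(cs[n],cnt,.055))
    (c,sz,a)=cv2.minAreaRect(wp.astype(np.float32)); print('brass rect',c,sz,a)
for t in ['sidekey_grip','topkey_grip']:
    m=cs[t]; v,u=np.nonzero(m); print(t,u.mean(),v.mean())
E
python3 fit.py | sed -n '/inset/,$p'
```

```text
---inset
['side'] [ 0.4558 -0.1498 -0.3078  3.8051]
[[0.4, 0.3], [0.6, -0.4], [-0.7, 1.1], [0.1, -0.6], [-0.4, 0.4], [-0.1, -0.7]]
['top'] [ 0.4573 -0.1494 -0.3069  3.    ]
[[-0.1, 0.6], [-0.1, 0.2], [0.1, -0.3], [-0.1, -0.1], [0.2, -0.4]]
['side', 'top'] [ 0.4563 -0.1496 -0.3102  3.7731]
[[0.6, -0.0], [0.8, -0.5], [-0.6, 1.0], [0.2, -0.9], [0.1, 0.2], [0.2, -0.8], [0.2, 0.9], [0.2, 0.6], [0.2, -0.1], [0.2, 0.4], [0.5, -0.1]]
side [[-49.3, 96.6], [5.9, 99.2], [2.2, -0.9]]
top [[6.5, 95.4], [2.8, 7.8], [-53.6, 13.0], [-50.3, 101.0]]
side [295 270  30  34 760] [309.86578947 286.47236842]
brass rect (-23.768909454345703, 51.67822265625) (74.13336944580078, 39.02144241333008) 86.25404357910156
top [346 238  38  20 628] [363.12261146 248.75      ]
brass rect (-22.256301879882812, 53.92839813232422) (72.28169250488281, 39.13201904296875) 87.61455535888672
sidekey_grip 299.45846645367413 345.9217252396166
topkey_grip 444.1807228915663 235.03614457831324
```

Run:
```python
from h import *
import pickle
cs=pickle.load(open('c0.pkl','rb'))
for z in (.2,.3,.4,.5,.6,.7):
    P=atz(cs['top'],[[163,210],[305,210],[240,270],[235,200],[230,100],[240,85],[465,35],[357,160]],z)
    print(z,P[:,:2].round(3).tolist()); print('   side',proj(cs['side'],P).round(0).tolist())
```

```text
0.2 [[0.588, 0.248], [0.508, 0.012], [0.44, 0.151], [0.565, 0.122], [0.767, 0.074], [0.793, 0.046], [0.767, -0.417], [0.57, -0.108]]
   side [[339.0, 102.0], [328.0, 169.0], [271.0, 135.0], [344.0, 133.0], [461.0, 131.0], [482.0, 136.0], [643.0, 330.0], [390.0, 204.0]]
0.3 [[0.541, 0.237], [0.469, 0.025], [0.408, 0.15], [0.52, 0.124], [0.701, 0.081], [0.724, 0.056], [0.701, -0.36], [0.524, -0.083]]
   side [[315.0, 57.0], [300.0, 111.0], [248.0, 84.0], [318.0, 82.0], [430.0, 80.0], [449.0, 84.0], [588.0, 240.0], [356.0, 139.0]]
0.4 [[0.493, 0.226], [0.429, 0.039], [0.375, 0.149], [0.475, 0.126], [0.635, 0.088], [0.656, 0.066], [0.635, -0.303], [0.479, -0.057]]
   side [[287.0, 5.0], [267.0, 45.0], [221.0, 25.0], [288.0, 23.0], [394.0, 22.0], [412.0, 25.0], [524.0, 139.0], [317.0, 66.0]]
0.5 [[0.446, 0.215], [0.39, 0.052], [0.343, 0.148], [0.43, 0.128], [0.569, 0.095], [0.588, 0.076], [0.569, -0.246], [0.433, -0.031]]
   side [[255.0, -55.0], [231.0, -29.0], [191.0, -41.0], [253.0, -43.0], [353.0, -45.0], [369.0, -43.0], [452.0, 27.0], [274.0, -17.0]]
0.6 [[0.398, 0.204], [0.351, 0.065], [0.311, 0.147], [0.385, 0.13], [0.504, 0.102], [0.519, 0.085], [0.504, -0.188], [0.388, -0.006]]
   side [[218.0, -124.0], [189.0, -112.0], [156.0, -116.0], [213.0, -119.0], [304.0, -122.0], [318.0, -121.0], [371.0, -93.0], [225.0, -108.0]]
0.7 [[0.351, 0.193], [0.312, 0.078], [0.279, 0.146], [0.34, 0.132], [0.438, 0.108], [0.451, 0.095], [0.438, -0.131], [0.342, 0.02]]
   side [[175.0, -203.0], [144.0, -204.0], [118.0, -200.0], [167.0, -204.0], [248.0, -208.0], [260.0, -208.0], [284.0, -217.0], [171.0, -207.0]]
```

Run:
```python
from h import *
import pickle
cs=pickle.load(open('c0.pkl','rb'))
im=cs['side']['img'][0:120,200:440]; cv2.imwrite('pics/s_top.png',cv2.resize(im,None,fx=3,fy=3)[:,:,::-1])
for z in (0,.2,.4,.6,.8): print(z,proj(cs['top'],[[0,0,z],[.207,-.51,z],[.1,-.25,z]]).round(0).tolist())
```

```text
0 [[401.0, 493.0], [592.0, 300.0], [502.0, 395.0]]
0.2 [[421.0, 501.0], [640.0, 272.0], [540.0, 383.0]]
0.4 [[450.0, 513.0], [706.0, 232.0], [594.0, 364.0]]
0.6 [[500.0, 531.0], [794.0, 174.0], [677.0, 334.0]]
0.8 [[599.0, 566.0], [890.0, 93.0], [814.0, 278.0]]
```

View pics/s_top.png

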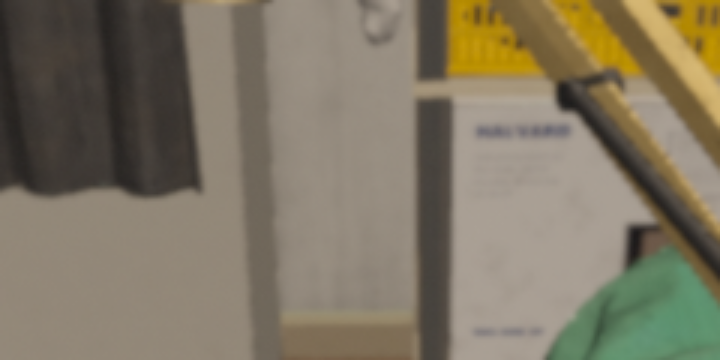

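Emit:
play_rows(
  twist=[
    [0,0,0.0465],
    [0,0,0.0465],
    [0,0,0.0465],
    [0,0,0.0465],
    [0,0,0.0465],
    [0,0,0.0465],
    [0,0,0.0465],
    [0,0,0.0465],
    [0,0,0.0465],
    [0,0,0.0465],
    [0,0,0.0465],
    [0,0,0.0465],
  ],
  travel=[
    [0.373,0.588,0],
    [0.373,0.588,0],
    [0.373,0.588,0],
    [0.373,0.588,0],
    [0.373,0.588,0],
    [0.373,0.588,0],
    [0.373,0.588,0],
    [0.373,0.588,0],
    [0.373,0.588,0],
    [0.373,0.588,0],
    [0.373,0.588,0],
    [0.373,0.588,0],
  ],
  grip=[0.787,0.787,0.787,0.787,0.787,0.787,0.787,0.787,0.787,0.787,0.787,0.787],
  force=40,
)

```text
time_s: 2.6
ee_pos: [0.4314, -0.1555, 0.2136]
eef_rot: [-1.57, -0.0, -1.876]
force: [0.8, -0.6, 0.7]
grip_width: 0.0103
```

```bash
cat > look.py <<'E'
from h import *
import sys,pickle
EP=np.array([.4563,-.1496,-.309])
def e2w(x,y): c,s=np.cos(EP[2]),np.sin(EP[2]); return EP[0]+(c*x-s*y)/1e3,EP[1]+(s*x+c*y)/1e3
def toE(P):
    c,s=np.cos(EP[2]),np.sin(EP[2]); d=np.asarray(P)[:,:2]-EP[:2]; return np.c_[c*d[:,0]+s*d[:,1],-s*d[:,0]+c*d[:,1]]*1000
def state():
    o=ctrl.get_obs()
    print('t',round(float(o['time_s']),2),'pos',np.round(o['ee_pos'],4).tolist(),'E',toE([o['ee_pos']]).round(1).tolist(),'rot',np.round(o['eef_rot'],3).tolist(),'A',round(float(o['eef_rot'][2])+np.pi/2,3),'F',np.round(o['force'],1).tolist(),'M',np.round(o['moment'],2).tolist(),'w',round(float(o['grip_width']),4),'q',np.round(o['qpos'],3).tolist())
def shot(tag,cams=('side','top')):
    cs={}
    for n in cams:
        c=ctrl.camera(n); cs[n]=c
        x,y,w,h=(235,215,160,200) if n=='side' else (300,180,180,120)
        s=3 if n=='side' else 4
        cv2.imwrite(f'pics/{n}_{tag}.png',cv2.resize(c['img'][y:y+h,x:x+w],None,fx=s,fy=s,interpolation=cv2.INTER_CUBIC)[:,:,::-1])
        cv2.imwrite(f'pics/{n}_{tag}_f.png',c['img'][:,:,::-1])
    pickle.dump(cs,open(f'c_{tag}.pkl','wb')); return cs
if __name__=='__main__':
    state()
    if len(sys.argv)>1: shot(sys.argv[1])
E
python3 look.py 1; python3 -c "
from look import *
for p in [(-20,-15),(-6,75),(-22,-106),(-55,75)]: print(p,np.round(e2w(*p),4))"
```

```text
t 2.6 pos [0.4314, -0.1555, 0.2136] E [[-22.0, -13.2]] rot [-1.57, -0.0, -1.876] A -0.305 F [0.8, -0.6, 0.7] M [-0.01, -0.12, 0.02] w 0.0103 q [-0.426, 0.094, 1.767, -0.0, 1.28, -0.12]
(-20, -15) [ 0.4327 -0.1578]
(-6, 75) [ 0.4734 -0.0763]
(-22, -106) [ 0.4031 -0.2439]
(-55, 75) [ 0.4267 -0.0614]
```

View pics/side_1_f.png

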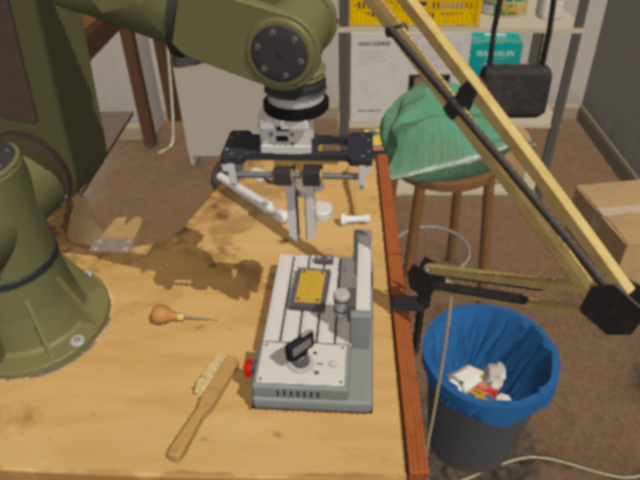

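View pics/top_1_f.png

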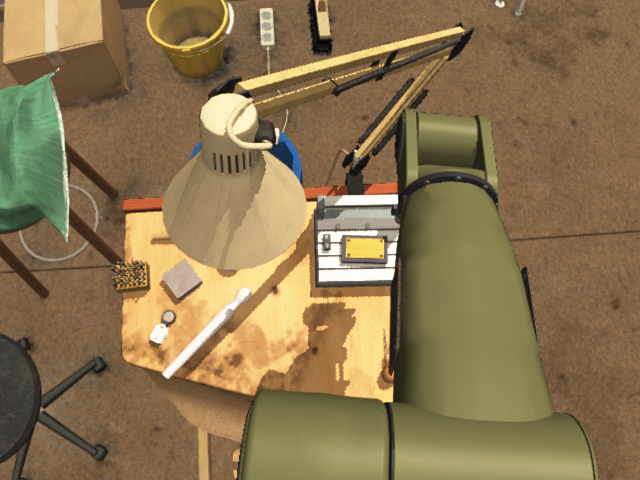

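Emit:
play_rows(
  twist=[
    [0,0,0],
    [0,0,0],
    [0,0,0],
    [0,0,0],
    [0,0,0],
    [0,0,0],
    [0,0,0],
    [0,0,0],
  ],
  travel=[
    [0,0,-0.5],
    [0,0,-0.5],
    [0,0,-0.5],
    [0,0,-0.5],
    [0,0,-0.5],
    [0,0,-0.4],
    [0,0,-0.2],
    [0,0,0],
  ],
  grip=[0.787,0.787,0.787,0.787,0.787,0.787,0.787,0.787],
)

```text
time_s: 3.5
ee_pos: [0.4301, -0.1569, 0.0577]
eef_rot: [-1.573, 0.0, -1.88]
force: [1.1, 0.0, 0.6]
grip_width: 0.0099
```

```bash
python3 look.py 2
```

```text
t 3.5 pos [0.4301, -0.1569, 0.0577] E [[-22.7, -14.9]] rot [-1.573, 0.0, -1.88] A -0.309 F [1.1, 0.0, 0.6] M [-0.01, -0.05, 0.03] w 0.0099 q [-0.43, 0.305, 1.922, -0.0, 0.916, -0.12]
```

View pics/side_2.png

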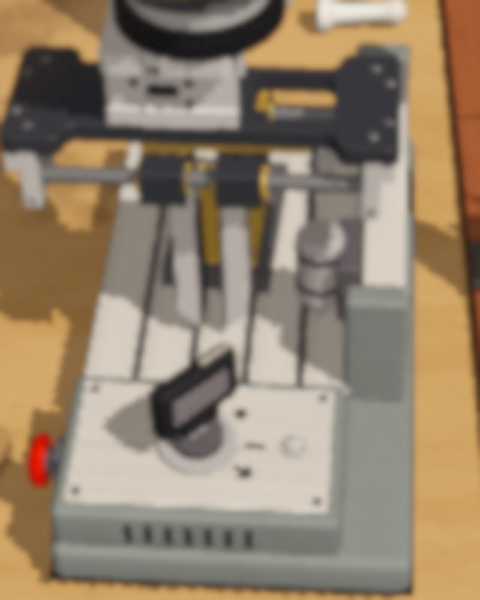

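View pics/top_2_f.png

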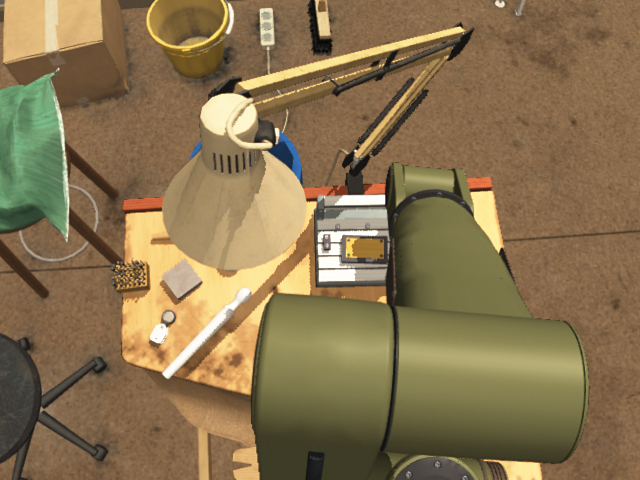

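Run:
```python
from look import *
cs=pickle.load(open('c_2.pkl','rb'))
print((proj(cs['side'],[[*e2w(x,y),.0497] for x in (-40.2,-27.7,-17.7,-5.2) for y in(-22.9,-6.9)])-[235,215])*3)
for z in (.4,.5,.6,.7):
    P=atz(cs['top'],[[260,300],[252,420],[395,300],[585,340]],z); print(z,P[:,:2].round(3).tolist(), proj(cs['side'],P).round().tolist())
```

```text
[[179.29852726 320.81005501]
 [182.66871571 297.6959359 ]
 [204.23716759 321.74655412]
 [207.25657989 298.59573792]
 [224.22492266 322.49046344]
 [226.96249388 299.3109696 ]
 [249.25360886 323.41362075]
 [251.63744072 300.19914001]]
0.4 [[0.328, 0.136], [0.185, 0.191], [0.27, -0.032], [0.133, -0.253]] [[190.0, 31.0], [97.0, 31.0], [152.0, 77.0], [4.0, 186.0]]
0.5 [[0.301, 0.136], [0.177, 0.185], [0.251, -0.01], [0.132, -0.202]] [[162.0, -36.0], [75.0, -35.0], [120.0, -7.0], [-22.0, 63.0]]
0.6 [[0.275, 0.137], [0.169, 0.179], [0.233, 0.013], [0.131, -0.151]] [[129.0, -113.0], [51.0, -109.0], [87.0, -99.0], [-47.0, -64.0]]
0.7 [[0.249, 0.138], [0.162, 0.172], [0.214, 0.035], [0.13, -0.101]] [[93.0, -199.0], [26.0, -192.0], [52.0, -198.0], [-66.0, -190.0]]
```

View pics/side_2_f.png

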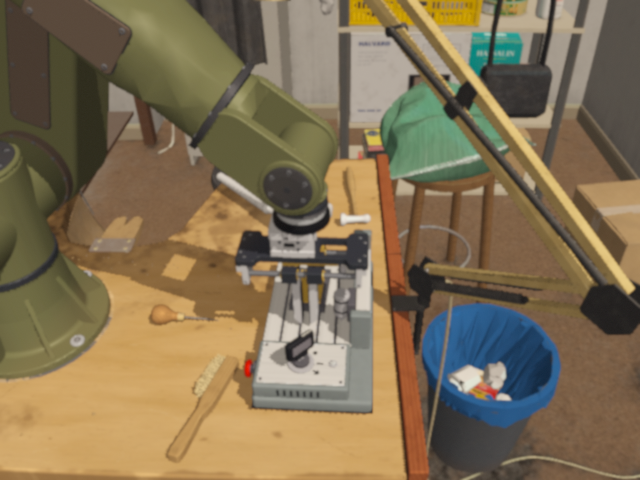

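Emit:
play_rows(
  twist=[
    [0,0,0],
    [0,0,0],
    [0,0,0],
    [0,0,0],
    [0,0,0],
    [0,0,0],
    [0,0,0],
    [0,0,0],
    [0,0,0],
    [0,0,0],
    [0,0,0],
  ],
  travel=[
    [0,0,-0.1],
    [0,0,0],
    [0.0243,0.0762,0],
    [0.0243,0.0762,0],
    [0.0243,0.0762,0],
    [0.0243,0.0762,0],
    [0.0243,0.0762,0],
    [0.0243,0.0762,0],
    [0.0243,0.0762,0],
    [0.0243,0.0762,0],
    [0,0,0],
  ],
  grip=[0.787,0.787,0.787,0.787,0.787,0.787,0.787,0.787,0.787,0.787,0.787],
)

```text
time_s: 4.7
ee_pos: [0.4406, -0.1258, 0.0534]
eef_rot: [-1.571, 0.0, -1.879]
force: [-0.1, -1.2, 0.4]
grip_width: 0.0103
```

```bash
python3 look.py 3
```

```text
t 4.7 pos [0.4406, -0.1258, 0.0534] E [[-22.2, 17.9]] rot [-1.571, 0.0, -1.879] A -0.308 F [-0.1, -1.2, 0.4] M [-0.04, -0.05, -0.0] w 0.0103 q [-0.358, 0.312, 1.925, 0.0, 0.904, -0.05]
```

View pics/top_3.png

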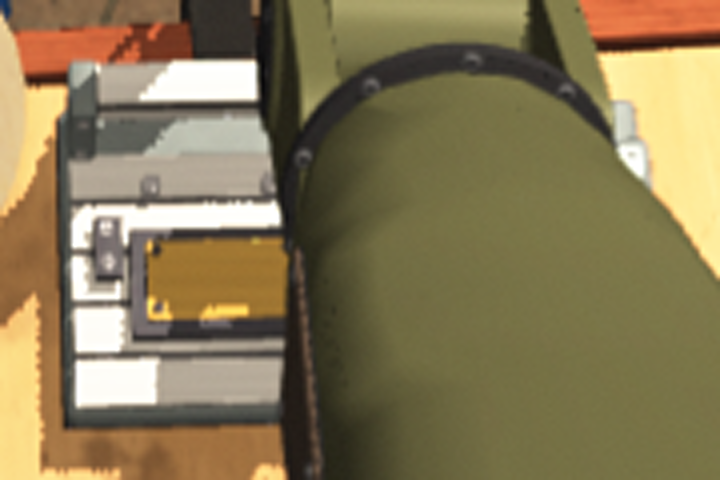

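View pics/side_3.png

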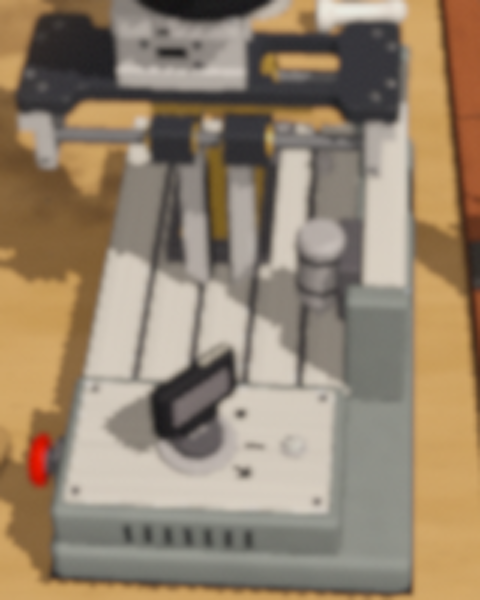

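Emit:
play_rows(
  twist=[
    [0,0,0],
    [0,0,0],
    [0,0,0],
    [0,0,0],
    [0,0,0],
  ],
  travel=[
    [0.0061,0.0191,0],
    [0.0061,0.0191,0],
    [0.0061,0.0191,0],
    [0.0031,0.0095,0],
    [0,0,0],
  ],
  grip=[0.787,0.787,0.787,0.787,0.787],
)

```text
time_s: 5.3
ee_pos: [0.4416, -0.1229, 0.0535]
eef_rot: [-1.571, 0.0, -1.879]
force: [-0.5, -0.1, 0.0]
grip_width: 0.0104
```

Emit:
play_rows(
  twist=[
    [0,0,0],
    [0,0,0],
  ],
  travel=[
    [0.0061,0.0191,0],
    [0,0,0],
  ],
  grip=[0.787,0.787],
)

```text
time_s: 5.5
ee_pos: [0.4417, -0.1224, 0.0535]
eef_rot: [-1.571, -0.001, -1.879]
force: [-2.8, -3.9, 0.1]
grip_width: 0.0099
```

Emit:
play_rows(
  twist=[
    [0,0,0],
    [0,0,0],
  ],
  travel=[
    [0.0061,0.0191,0],
    [0,0,0],
  ],
  grip=[0.787,0.787],
)

```text
time_s: 5.7
ee_pos: [0.4417, -0.1222, 0.0535]
eef_rot: [-1.571, -0.002, -1.879]
force: [-5.2, -11.7, 1.4]
grip_width: 0.0101
```

Emit:
play_rows(
  twist=[
    [0,0,0],
    [0,0,0],
  ],
  travel=[
    [0.0061,0.0191,0],
    [0,0,0],
  ],
  grip=[0.787,0.787],
)

```text
time_s: 5.9
ee_pos: [0.4417, -0.122, 0.0535]
eef_rot: [-1.571, -0.004, -1.879]
force: [-9.4, -20.3, 1.8]
grip_width: 0.0104
```

```bash
python3 look.py 4
```

```text
t 5.9 pos [0.4417, -0.122, 0.0535] E [[-22.3, 21.9]] rot [-1.571, -0.004, -1.879] A -0.308 F [-9.4, -20.3, 1.8] M [-3.85, 1.67, 0.02] w 0.0104 q [-0.347, 0.313, 1.925, -0.005, 0.905, -0.036]
```

View pics/top_4.png

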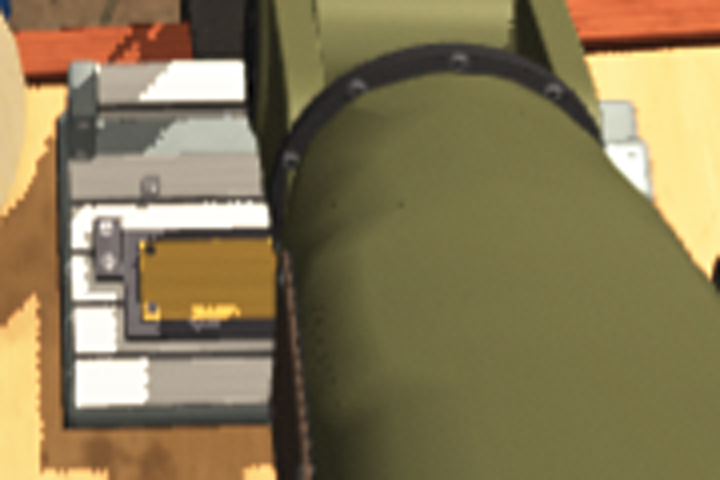

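Emit:
play_rows(
  twist=[
    [0,0,0],
    [0,0,0],
    [0,0,0],
    [0,0,0],
    [0,0,0],
  ],
  travel=[
    [-0.045,-0.143,0],
    [-0.045,-0.143,0],
    [0,0,0.3],
    [0,0,0.3],
    [0,0,0],
  ],
  grip=[0.787,0.787,0.787,0.787,0.787],
)

```text
time_s: 6.5
ee_pos: [0.4388, -0.1348, 0.0849]
eef_rot: [-1.568, 0.0, -1.879]
force: [-0.2, 0.9, -0.2]
grip_width: 0.0102
```

Emit:
play_rows(
  twist=[
    [0,0,-0.091],
    [0,0,-0.091],
    [0,0,-0.091],
    [0,0,-0.091],
    [0,0,-0.091],
    [0,0,-0.091],
    [0,0,-0.091],
    [0,0,-0.091],
    [0,0,-0.091],
    [0,0,-0.091],
    [0,0,-0.091],
    [0,0,0],
  ],
  travel=[
    [-0.048,0.126,0],
    [-0.048,0.126,0],
    [-0.048,0.126,0],
    [-0.048,0.126,0],
    [-0.048,0.126,0],
    [-0.048,0.126,0],
    [-0.048,0.126,0],
    [-0.048,0.126,0],
    [-0.048,0.126,0],
    [-0.048,0.126,0],
    [-0.048,0.126,0],
    [0,0,0],
  ],
  grip=[0.787,0.787,0.5,0.064,0.064,0.064,0.064,0.064,0.064,0.064,0.064,0.064],
)

```text
time_s: 7.7
ee_pos: [0.4112, -0.0646, 0.0828]
eef_rot: [-1.571, -0.001, 2.83]
force: [0.2, 0.0, 0.0]
grip_width: 0.0443
```

```bash
python3 look.py 5
```

```text
t 7.7 pos [0.4112, -0.0646, 0.0828] E [[-68.8, 67.2]] rot [-1.571, -0.001, 2.83] A 4.4 F [0.2, 0.0, 0.0] M [0.09, 0.02, 0.04] w 0.0443 q [-0.244, 0.176, 2.015, 0.0, 0.951, 1.639]
```

View pics/top_5_f.png

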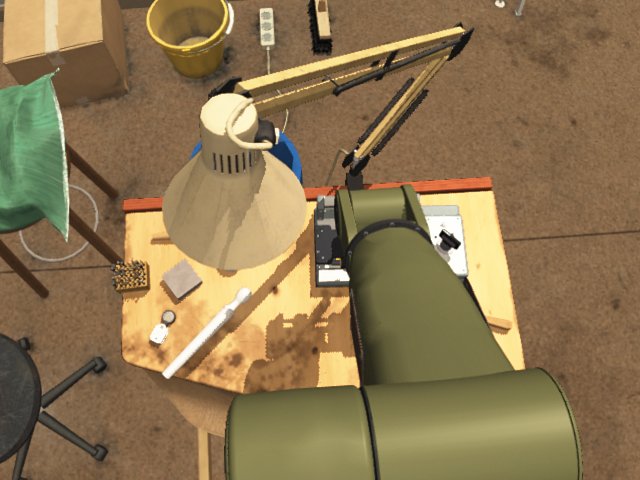

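View pics/side_5.png

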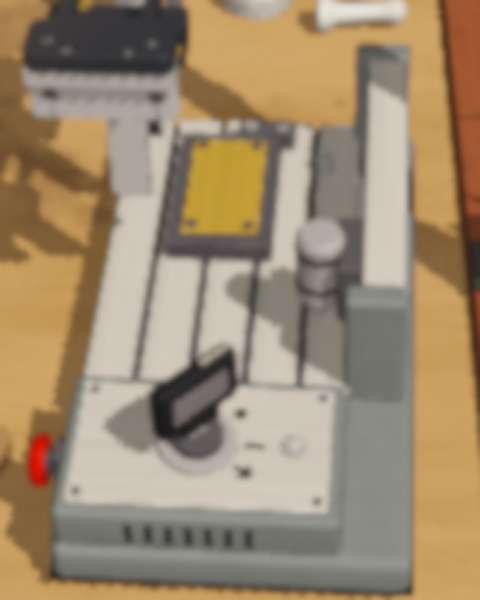

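Emit:
play_rows(
  twist=[
    [0,0,0],
    [0,0,0],
    [0,0,0],
  ],
  travel=[
    [0,0,-0.3],
    [0,0,-0.29],
    [0,0,0],
  ],
  grip=[0.064,0.064,0.064],
)

```text
time_s: 8.1
ee_pos: [0.4107, -0.0652, 0.0525]
eef_rot: [-1.571, -0.003, 2.835]
force: [0.1, 0.1, -0.3]
grip_width: 0.0439
```

Emit:
play_rows(
  twist=[
    [0,0,0],
    [0,0,0],
    [0,0,0],
    [0,0,0],
    [0,0,0],
    [0,0,0],
    [0,0,0],
    [0,0,0],
  ],
  travel=[
    [0.0572,-0.0182,0],
    [0.0572,-0.0182,0],
    [0.0572,-0.0182,0],
    [0.0572,-0.0182,0],
    [0.0572,-0.0182,0],
    [0.0572,-0.0182,0],
    [0.0572,-0.0182,0],
    [0,0,0],
  ],
  grip=[0.064,0.064,0.064,0.064,0.064,0.064,0.064,0.064],
)

```text
time_s: 8.9
ee_pos: [0.432, -0.0716, 0.054]
eef_rot: [-1.571, 0.0, 2.832]
force: [-0.4, -0.1, 0.3]
grip_width: 0.0442
```

```bash
python3 look.py 6
```

```text
t 8.9 pos [0.432, -0.0716, 0.054] E [[-46.9, 66.9]] rot [-1.571, 0.0, 2.832] A 4.402 F [-0.4, -0.1, 0.3] M [0.02, 0.01, -0.0] w 0.0442 q [-0.248, 0.272, 1.979, 0.0, 0.89, 1.633]
```

View pics/side_6.png

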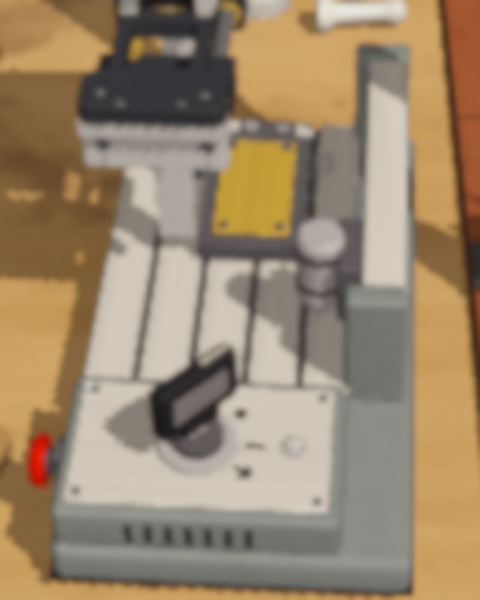

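Side view: the pallet slid squarely toward the dowels; about 5 mm remain. Continue gently.

Emit:
play_rows(
  twist=[
    [0,0,0],
    [0,0,0],
    [0,0,0],
    [0,0,0],
    [0,0,0],
  ],
  travel=[
    [0.0191,-0.0061,0],
    [0.0191,-0.0061,0],
    [0.0191,-0.0061,0],
    [0.0191,-0.0061,0],
    [0,0,0],
  ],
  grip=[0.064,0.064,0.064,0.064,0.064],
)

```text
time_s: 9.5
ee_pos: [0.4351, -0.0726, 0.0538]
eef_rot: [-1.571, -0.001, 2.832]
force: [-3.2, 0.8, 1.5]
grip_width: 0.044
```

Emit:
play_rows(
  twist=[
    [0,0,0],
    [0,0,0],
  ],
  travel=[
    [0.0191,-0.0061,0],
    [0,0,0],
  ],
  grip=[0.064,0.064],
)

```text
time_s: 9.7
ee_pos: [0.4353, -0.0727, 0.0536]
eef_rot: [-1.571, -0.003, 2.832]
force: [-8.1, 2.5, 4.6]
grip_width: 0.044
```

Emit:
play_rows(
  twist=[
    [0,0,0],
    [0,0,0],
  ],
  travel=[
    [0.0191,-0.0061,0],
    [0,0,0],
  ],
  grip=[0.064,0.064],
)

```text
time_s: 9.9
ee_pos: [0.4355, -0.0727, 0.0533]
eef_rot: [-1.571, -0.005, 2.832]
force: [-12.9, 3.9, 6.0]
grip_width: 0.0442
```

Emit:
play_rows(
  twist=[
    [0,0,0],
    [0,0,0],
    [0,0,0],
  ],
  travel=[
    [0.0191,-0.0061,0],
    [0.0095,-0.003,0],
    [0,0,0],
  ],
  grip=[0.064,0.064,0.064],
)

```text
time_s: 10.2
ee_pos: [0.4356, -0.0728, 0.0529]
eef_rot: [-1.57, -0.008, 2.832]
force: [-20.8, 6.1, 9.5]
grip_width: 0.0445
```

```bash
python3 look.py 7
```

```text
t 10.2 pos [0.4356, -0.0728, 0.0529] E [[-43.1, 66.9]] rot [-1.57, -0.008, 2.832] A 4.403 F [-20.8, 6.1, 9.5] M [1.29, 3.86, 0.04] w 0.0445 q [-0.249, 0.286, 1.963, 0.0, 0.901, 1.632]
```

View pics/side_7.png

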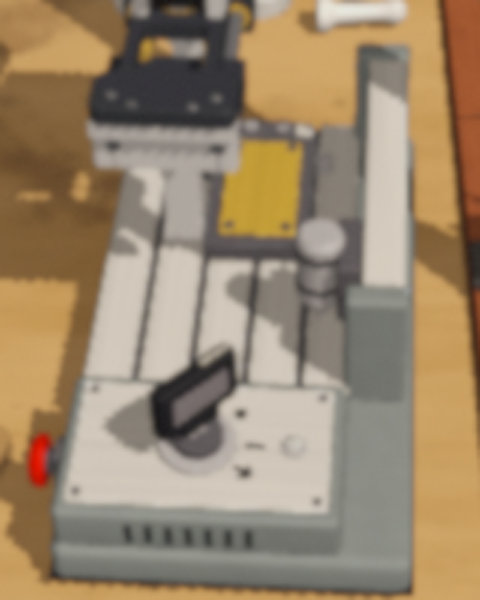

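Emit:
play_rows(
  twist=[
    [0,0,0],
    [0,0,0],
    [0,0,0],
    [0,0,0],
    [0,0,0],
    [0,0,0],
    [0,0,0],
    [0,0,0],
    [0,0,0],
  ],
  travel=[
    [-0.12,0.038,0],
    [-0.12,0.038,0],
    [0,0,0.34],
    [0,0,0.34],
    [0.119,-0.369,0],
    [0.119,-0.369,0],
    [0.119,-0.369,0],
    [0.119,-0.369,0],
    [0,0,0],
  ],
  grip=[0.064,0.064,0.064,0.2,1,1,1,1,1],
  force=20,
)

```text
time_s: 11.2
ee_pos: [0.451, -0.1452, 0.0881]
eef_rot: [-1.571, 0.001, 2.83]
force: [-0.2, 0.1, 0.3]
grip_width: 0.0016
```

```bash
python3 look.py 8
```

```text
t 11.2 pos [0.451, -0.1452, 0.0881] E [[-6.3, 2.6]] rot [-1.571, 0.001, 2.83] A 4.401 F [-0.2, 0.1, 0.3] M [0.04, 0.01, 0.01] w 0.0016 q [-0.389, 0.284, 1.862, -0.0, 0.994, 1.494]
```

View pics/side_8.png

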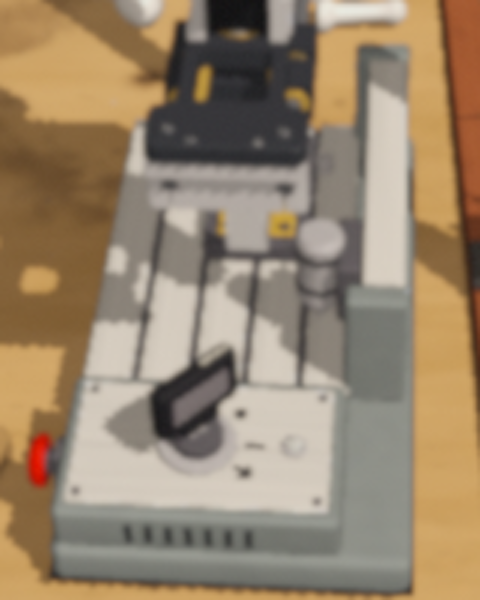

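View pics/top_8.png

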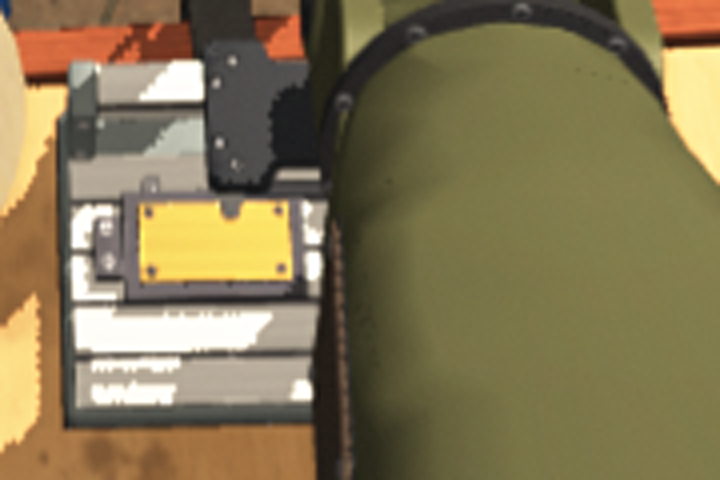

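Emit:
play_rows(
  twist=[
    [0,0,0],
    [0,0,0],
    [0,0,0],
    [0,0,0],
    [0,0,0],
    [0,0,0],
    [0,0,0],
    [0,0,0],
  ],
  travel=[
    [0,0,-0.35],
    [0,0,-0.34],
    [0,0,0],
    [0.0182,0.0572,0],
    [0.0182,0.0572,0],
    [0.0182,0.0572,0],
    [0.0182,0.0572,0],
    [0,0,0],
  ],
  grip=[1,1,1,1,1,1,1,1],
)

```text
time_s: 12.1
ee_pos: [0.4544, -0.1319, 0.0537]
eef_rot: [-1.571, 0.0, 2.832]
force: [0.7, 0.3, 0.2]
grip_width: -0.0
```

Emit:
play_rows(
  twist=[
    [0,0,0],
    [0,0,0],
    [0,0,0],
  ],
  travel=[
    [0.0061,0.0191,0],
    [0.0061,0.0191,0],
    [0,0,0],
  ],
  grip=[1,1,1],
)

```text
time_s: 12.4
ee_pos: [0.4548, -0.1304, 0.0534]
eef_rot: [-1.571, -0.0, 2.832]
force: [-0.4, 0.3, 0.6]
grip_width: 0.0006
```

Emit:
play_rows(
  twist=[
    [0,0,0],
    [0,0,0],
  ],
  travel=[
    [0.0061,0.0191,0],
    [0,0,0],
  ],
  grip=[1,1],
)

```text
time_s: 12.6
ee_pos: [0.4551, -0.1294, 0.0534]
eef_rot: [-1.571, -0.0, 2.832]
force: [0.3, -0.4, 0.3]
grip_width: 0.0005
```

Emit:
play_rows(
  twist=[
    [0,0,0],
    [0,0,0],
  ],
  travel=[
    [0.0061,0.0191,0],
    [0,0,0],
  ],
  grip=[1,1],
)

```text
time_s: 12.8
ee_pos: [0.4554, -0.1284, 0.0534]
eef_rot: [-1.571, 0.0, 2.832]
force: [-0.1, -0.1, -0.6]
grip_width: 0.0003
```

Emit:
play_rows(
  twist=[
    [0,0,0],
    [0,0,0],
  ],
  travel=[
    [0.0061,0.0191,0],
    [0,0,0],
  ],
  grip=[1,1],
)

```text
time_s: 13.0
ee_pos: [0.4557, -0.1274, 0.0534]
eef_rot: [-1.571, -0.0, 2.832]
force: [-1.1, -0.8, 0.6]
grip_width: 0.0006
```

```bash
python3 look.py 9
```

```text
t 13.0 pos [0.4557, -0.1274, 0.0534] E [[-7.3, 20.9]] rot [-1.571, -0.0, 2.832] A 4.402 F [-1.1, -0.8, 0.6] M [0.03, -0.02, -0.03] w 0.0006 q [-0.35, 0.341, 1.885, 0.0, 0.916, 1.531]
```

View pics/side_9.png

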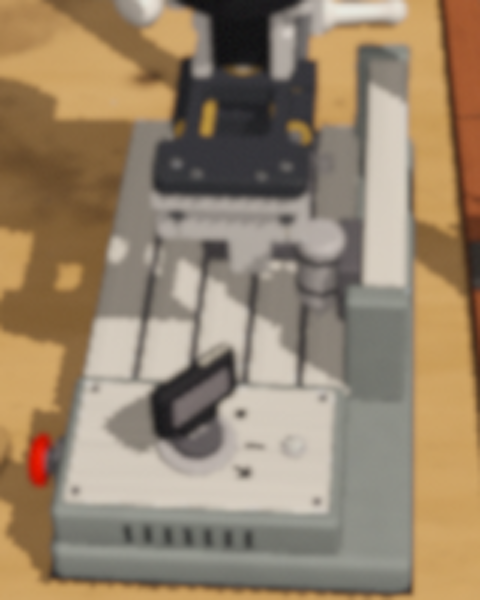

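Emit:
play_rows(
  twist=[
    [0,0,0],
    [0,0,0],
  ],
  travel=[
    [0.0061,0.0191,0],
    [0,0,0],
  ],
  grip=[1,1],
)

```text
time_s: 13.3
ee_pos: [0.456, -0.1267, 0.0535]
eef_rot: [-1.57, 0.0, 2.832]
force: [-0.8, -1.4, 1.7]
grip_width: 0.0005
```

Emit:
play_rows(
  twist=[
    [0,0,0],
    [0,0,0],
  ],
  travel=[
    [0.0061,0.0191,0],
    [0,0,0],
  ],
  grip=[1,1],
)

```text
time_s: 13.5
ee_pos: [0.4563, -0.1262, 0.0537]
eef_rot: [-1.57, 0.0, 2.832]
force: [-3.6, -7.0, 3.7]
grip_width: 0.0004
```

Emit:
play_rows(
  twist=[
    [0,0,0],
    [0,0,0],
  ],
  travel=[
    [0.0061,0.0191,0],
    [0,0,0],
  ],
  grip=[1,1],
)

```text
time_s: 13.7
ee_pos: [0.4566, -0.1258, 0.0539]
eef_rot: [-1.569, 0.001, 2.832]
force: [-5.1, -11.5, 4.9]
grip_width: 0.0002
```

Emit:
play_rows(
  twist=[
    [0,0,0],
    [0,0,0],
    [0,0,0],
    [0,0,0],
    [0,0,0],
    [0,0,0],
    [0,0,0],
  ],
  travel=[
    [-0.03,-0.095,0],
    [-0.06,-0.19,0],
    [-0.06,-0.19,0],
    [0,0,0.5],
    [0,0,0.6],
    [-0.1,-0.4,0.6],
    [-0.1,-0.4,0.3],
  ],
  grip=[1,1,1,1,1,1,1],
)

```text
time_s: 14.4
ee_pos: [0.4394, -0.1895, 0.1559]
eef_rot: [-1.571, 0.003, 2.832]
force: [-0.4, -1.3, -0.2]
grip_width: 0.0002
```

```bash
python3 look.py 10
```

```text
t 14.4 pos [0.4394, -0.1895, 0.1559] E [[-4.0, -43.2]] rot [-1.571, 0.003, 2.832] A 4.403 F [-0.4, -1.3, -0.2] M [0.02, 0.03, 0.03] w 0.0002 q [-0.484, 0.199, 1.789, 0.0, 1.151, 1.396]
```

View pics/side_10.png

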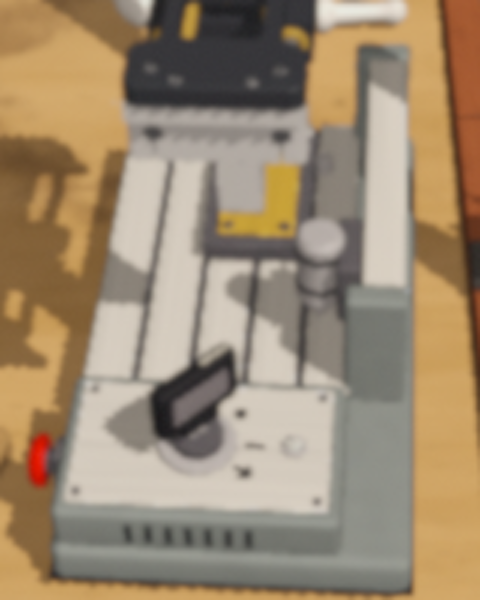

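View pics/top_10.png

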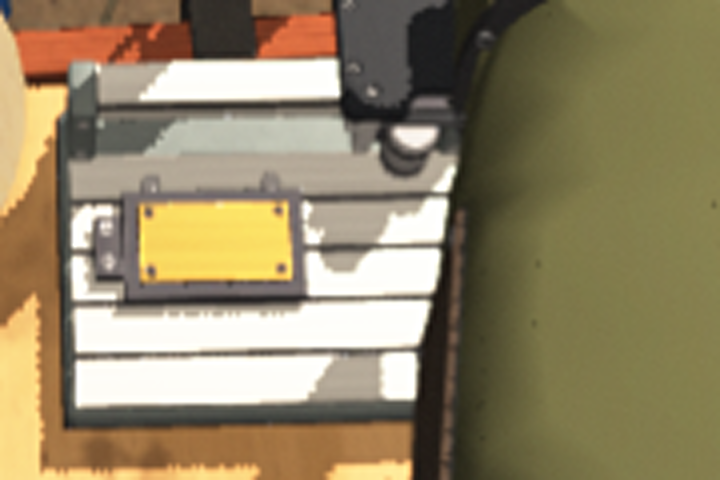

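```bash
cat > chk.py <<'E'
from look import *
tag=sys.argv[1]; cs=pickle.load(open(f'c_{tag}.pkl','rb'))
c=cs['top']; global_EP=EP.copy()
def run(ep):
    EP[:]=ep
    im=c['img']; hsv=cv2.cvtColor(im,cv2.COLOR_RGB2HSV)
    m=((hsv[...,0]>18)&(hsv[...,0]<30)&(hsv[...,1]>130)).astype(np.uint8)
    n,l,st,ce=cv2.connectedComponentsWithStats(m); k=l[240,353]
    mm=cv2.morphologyEx((l==k).astype(np.uint8),cv2.MORPH_CLOSE,np.ones((5,5)))
    cnt=cv2.findContours(mm,0,1)[0][0].reshape(-1,2)
    print('brass E rect',cv2.minAreaRect(toE(atz(c,cnt,.055)).astype(np.float32)))
run([.4573,-.1494,-.3069]); run([.4563,-.1496,-.309])
EP[:]=[.4573,-.1494,-.3069]
s=4; big=cv2.resize(c['img'][180:300,300:480],None,fx=s,fy=s,interpolation=cv2.INTER_CUBIC)
def poly(pts,col):
    u=((proj(c,[[*e2w(x,y),z/1e3] for x,y,z in pts])-[300,180]+.5)*s-.5).round().astype(int)
    cv2.polylines(big,[u.reshape(-1,1,2)],True,col,1)
poly([(-34,30,52),(22,30,52),(22,120,52),(-34,120,52)],(255,0,0))
poly([(-84,-55,40),(46,-55,40),(46,145,40),(-84,145,40)],(0,200,0))
for y in (45,105): poly([(27+5*np.cos(a),y+5*np.sin(a),49.5) for a in np.arange(0,6.28,.5)],(0,0,255))
cv2.imwrite(f'pics/chk_{tag}.png',big[:,:,::-1])
E
python3 chk.py 10
```

```text
brass E rect ((-6.247987747192383, 74.30026245117188), (73.02774047851562, 37.56702423095703), 88.69839477539062)
brass E rect ((-5.5121870040893555, 74.7816162109375), (73.02774047851562, 37.567020416259766), 88.8187255859375)
```

View pics/chk_10.png

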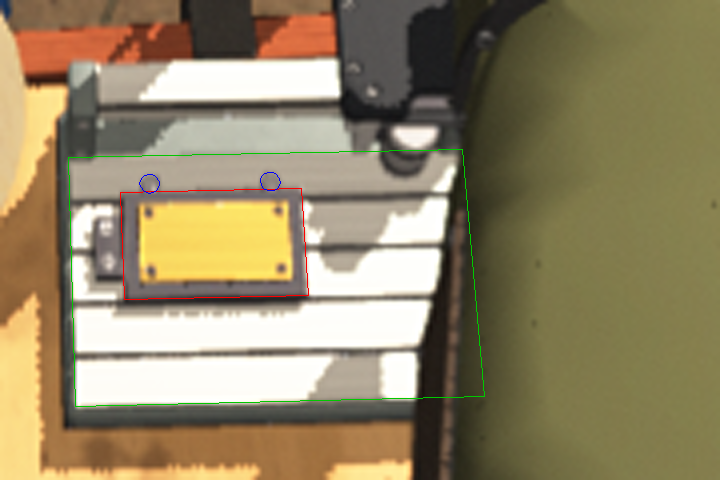

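```bash
cat > sq.py <<'E'
from look import *
tag=sys.argv[1]; c=pickle.load(open(f'c_{tag}.pkl','rb'))['top']
EP[:]=[.4573,-.1494,-.3069]
k,d=K(c); R=cv2.Rodrigues(np.array(c['rvec']))[0]; t=np.array(c['tvec']).ravel()
g=cv2.cvtColor(c['img'],cv2.COLOR_RGB2GRAY).astype(np.float32); hsv=cv2.cvtColor(c['img'],cv2.COLOR_RGB2HSV).astype(np.float32)
def sample(ch,ys,xs,z):
    X,Y=np.meshgrid(xs,ys); P=np.array([[*e2w(x,y),z/1e3] for x,y in zip(X.ravel(),Y.ravel())])
    u=proj(c,P).astype(np.float32).reshape(len(ys),len(xs),2); return cv2.remap(ch,u[...,0],u[...,1],cv2.INTER_LINEAR)
def edge(ch,ys,x0,x1,z,name,alongx=True):
    xs=np.arange(x0,x1,.25)
    I=sample(ch,ys,xs,z) if alongx else sample(ch,xs,ys,z).T
    G=np.abs(np.gradient(cv2.GaussianBlur(I,(0,0),sigmaX=3,sigmaY=.1),axis=1)); w=G**2
    pos=(w*xs).sum(1)/w.sum(1)
    p=np.polyfit(ys,pos,1); r=pos-np.polyval(p,ys); ok=np.abs(r)<1.2; p=np.polyfit(ys[ok],pos[ok],1)
    print(name,'slope',p[0].round(4),'pos@mid',np.polyval(p,ys.mean()).round(2),'n',ok.sum(),'rms',r[ok].std().round(2))
ys=np.arange(40,112,2.)
edge(g,ys,-40,-28,52,'pallet front')
edge(g,ys,17,25,52,'pallet back')
edge(hsv[...,1],ys,-30,-20,55,'brass front')
edge(hsv[...,1],ys,9,18,55,'brass back')
edge(g,np.arange(0,140,2.),-88,-80,40,'bed front')
edge(g,np.arange(0,140,2.),-65,-50,40,'slot')
xs=np.arange(-26,12,2.)
edge(hsv[...,1],xs,33,44,55,'brass right',False); edge(hsv[...,1],xs,106,117,55,'brass left',False)
edge(g,xs,25,34,52,'pallet right',False)
E
python3 sq.py 10
```

```text
pallet front slope -0.0079 pos@mid -36.52 n 36 rms 0.09
pallet back slope -0.0165 pos@mid 21.69 n 34 rms 0.33
brass front slope 0.0031 pos@mid -27.11 n 36 rms 0.33
brass back slope 0.0046 pos@mid 15.09 n 36 rms 0.25
bed front slope 0.0017 pos@mid -84.43 n 70 rms 0.31
slot slope -0.0026 pos@mid -58.8 n 70 rms 0.27
brass right slope -0.0087 pos@mid 36.91 n 19 rms 0.25
brass left slope 0.0039 pos@mid 112.35 n 19 rms 0.29
pallet right slope -0.0188 pos@mid 30.15 n 18 rms 0.32
```

Emit:
play_rows(
  twist=[
    [0,0,0.0727],
    [0,0,0.0727],
    [0,0,0.0727],
    [0,0,0.0727],
    [0,0,0.0727],
    [0,0,0.0727],
    [0,0,0.0727],
    [0,0,0],
    [0,0,0],
  ],
  travel=[
    [-0.1057,-0.155,0],
    [-0.1057,-0.155,0],
    [-0.1057,-0.155,0],
    [-0.1057,-0.155,0],
    [-0.1057,-0.155,0],
    [-0.1057,-0.155,0],
    [-0.1057,-0.155,0],
    [0,0,0],
    [0,0,0],
  ],
  grip=[0,0,0,0,0,0,0,0,0],
)

```text
time_s: 15.4
ee_pos: [0.402, -0.2422, 0.1527]
eef_rot: [-1.572, -0.0, -2.656]
force: [-0.5, -0.8, -0.8]
grip_width: 0.0471
```

```bash
python3 look.py 11
python3 - <<'E'
from look import *
cs=pickle.load(open('c_11.pkl','rb')); c=cs['side']
big=cv2.imread('pics/side_11.png')
for z in (78,108):
    a=.8; q=[(-22+np.cos(a)*l-np.sin(a)*w,-106+np.sin(a)*l+np.cos(a)*w) for l,w in ((23,5),(23,-5),(-23,-5),(-23,5))]
    u=((proj(c,[[*e2w(*p),z/1e3] for p in q])-[235,215]+.5)*3-.5).round().astype(int)
    cv2.polylines(big,[u.reshape(-1,1,2)],True,(0,0,255),1)
cv2.imwrite('pics/side_11k.png',big)
E
```

```text
t 15.4 pos [0.402, -0.2422, 0.1527] E [[-23.5, -104.8]] rot [-1.572, -0.0, -2.656] A -1.085 F [-0.5, -0.8, -0.8] M [-0.04, 0.04, 0.02] w 0.0471 q [-0.62, 0.185, 1.814, 0.0, 1.144, 0.465]
```

View pics/side_11k.png

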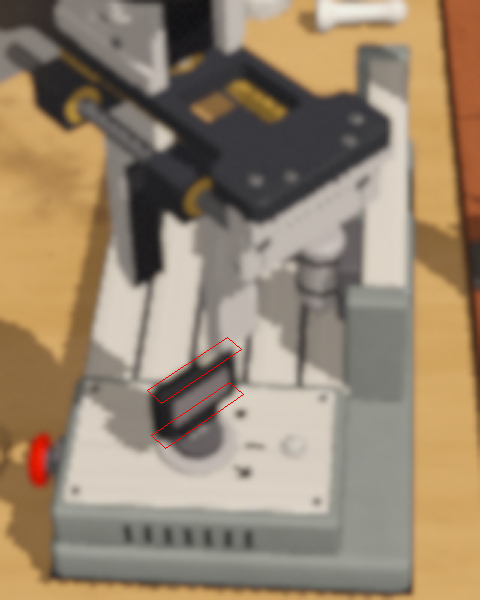

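Emit:
play_rows(
  twist=[
    [0,0,0],
    [0,0,0],
    [0,0,0],
    [0,0,0],
    [0,0,0],
  ],
  travel=[
    [0.006,-0.027,-0.4],
    [0,0,-0.4],
    [0,0,-0.4],
    [0,0,-0.19],
    [0,0,0],
  ],
  grip=[0,0,0,0,0],
)

```text
time_s: 16.0
ee_pos: [0.4021, -0.2435, 0.083]
eef_rot: [-1.573, -0.001, -2.653]
force: [0.4, 0.4, -0.1]
grip_width: 0.047
```

```bash
python3 look.py 12
```

```text
t 16.0 pos [0.4021, -0.2435, 0.083] E [[-23.1, -105.9]] rot [-1.573, -0.001, -2.653] A -1.082 F [0.4, 0.4, -0.1] M [0.01, 0.03, -0.03] w 0.047 q [-0.622, 0.286, 1.873, 0.0, 0.984, 0.46]
```

View pics/side_12.png

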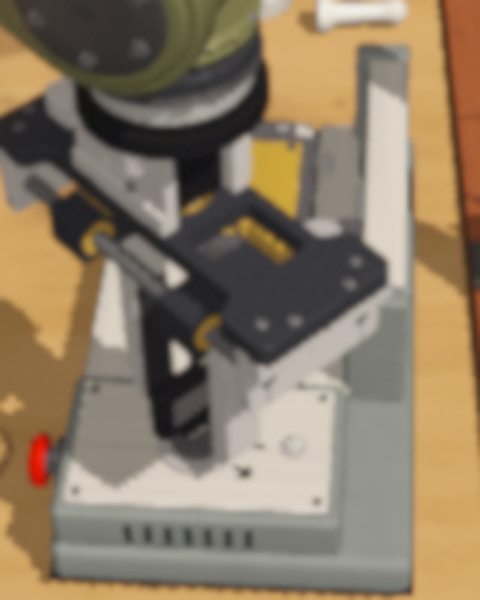

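Emit:
play_rows(
  twist=[
    [0,0,0],
    [0,0,0],
    [0,0,0],
    [0,0,0],
    [0,0,0],
    [0,0,0],
  ],
  travel=[
    [0,0,0],
    [0,0,0],
    [0,0,0],
    [0,0,0],
    [0,0,0],
    [0,0,0],
  ],
  grip=[0.5,0.7,1,1,1,1],
  force=30,
)

```text
time_s: 16.7
ee_pos: [0.4022, -0.2436, 0.0841]
eef_rot: [-1.572, -0.0, -2.652]
force: [-2.5, 4.3, 4.3]
grip_width: 0.0095
```

```bash
python3 look.py 13
```

```text
t 16.7 pos [0.4022, -0.2436, 0.0841] E [[-22.9, -106.0]] rot [-1.572, -0.0, -2.652] A -1.081 F [-2.5, 4.3, 4.3] M [0.79, 0.36, 0.04] w 0.0095 q [-0.623, 0.284, 1.873, 0.0, 0.985, 0.459]
```

Emit:
play_rows(
  twist=[
    [0,0,-0.0509],
    [0,0,-0.0509],
    [0,0,-0.0509],
    [0,0,-0.0509],
    [0,0,-0.0509],
    [0,0,-0.0509],
    [0,0,-0.0509],
    [0,0,-0.0509],
    [0,0,-0.0509],
    [0,0,-0.0509],
    [0,0,0],
  ],
  travel=[
    [0,0,0],
    [0,0,0],
    [0,0,0],
    [0,0,0],
    [0,0,0],
    [0,0,0],
    [0,0,0],
    [0,0,0],
    [0,0,0],
    [0,0,0],
    [0,0,0],
  ],
  grip=[1,1,1,1,1,1,1,1,1,1,1],
)

```text
time_s: 17.9
ee_pos: [0.4022, -0.2429, 0.084]
eef_rot: [-1.573, -0.002, 2.829]
force: [-3.3, 10.7, 7.9]
grip_width: 0.0094
```

```bash
python3 look.py 14
```

```text
t 17.9 pos [0.4022, -0.2429, 0.084] E [[-23.2, -105.3]] rot [-1.573, -0.002, 2.829] A 4.399 F [-3.3, 10.7, 7.9] M [2.17, 0.6, 0.12] w 0.0094 q [-0.622, 0.284, 1.873, 0.002, 0.986, 1.261]
```

View pics/side_14.png

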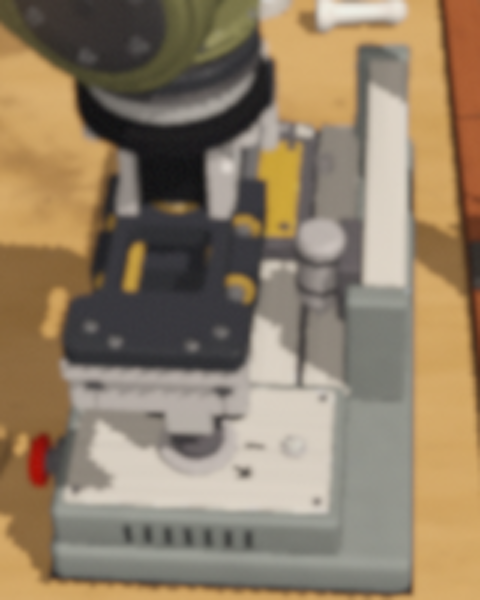

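Emit:
play_rows(
  twist=[
    [0,0,-0.05],
    [0,0,-0.05],
    [0,0,-0.05],
    [0,0,-0.05],
    [0,0,-0.05],
    [0,0,-0.05],
    [0,0,-0.05],
    [0,0,-0.032],
    [0,0,0],
  ],
  travel=[
    [0,0.014,0.006],
    [0,0,0],
    [0,0,0],
    [0,0,0],
    [0,0,0],
    [0,0,0],
    [0,0,0],
    [0,0,0],
    [0,0,0],
  ],
  grip=[1,1,1,1,1,1,1,1,1],
)

```text
time_s: 18.9
ee_pos: [0.4024, -0.2424, 0.0841]
eef_rot: [-1.572, -0.002, 2.23]
force: [1.1, 8.8, 1.9]
grip_width: 0.0096
```

```bash
python3 look.py
```

```text
t 18.9 pos [0.4024, -0.2424, 0.0841] E [[-23.1, -104.7]] rot [-1.572, -0.002, 2.23] A 3.8 F [1.1, 8.8, 1.9] M [1.89, -0.19, 0.21] w 0.0096 q [-0.621, 0.283, 1.874, 0.002, 0.986, 1.861]
```

Emit:
play_rows(
  twist=[
    [0,0,-0.02],
    [0,0,0],
  ],
  travel=[
    [0,0,0],
    [0,0,0],
  ],
  grip=[1,1],
)

```text
time_s: 19.1
ee_pos: [0.4024, -0.2423, 0.0841]
eef_rot: [-1.572, -0.002, 2.199]
force: [1.0, 9.4, 2.4]
grip_width: 0.0099
```

```bash
python3 look.py
```

```text
t 19.1 pos [0.4024, -0.2423, 0.0841] E [[-23.1, -104.7]] rot [-1.572, -0.002, 2.199] A 3.77 F [1.0, 9.4, 2.4] M [1.8, -0.24, 0.4] w 0.0099 q [-0.621, 0.283, 1.874, 0.001, 0.986, 1.891]
```

Emit:
play_rows(
  twist=[
    [0,0,0],
    [0,0,0],
    [0,0,0],
    [0,0,0],
    [0,0,0],
    [0,0,0],
    [0,0,0],
    [0,0,0],
    [0,0,0],
    [0,0,0],
    [0,0,0],
    [0,0,0],
  ],
  travel=[
    [0,0,0],
    [0,0,0],
    [0,0,0],
    [0,0,0],
    [0,0,0],
    [0,0,0],
    [0,0,0],
    [0,0,0],
    [0,0,0],
    [0,0,0],
    [0,0,0],
    [0,0,0],
  ],
  grip=[1,1,1,1,1,1,1,1,1,1,1,1],
)

```text
time_s: 20.3
ee_pos: [0.4024, -0.2423, 0.0841]
eef_rot: [-1.572, -0.002, 2.201]
force: [1.4, 8.1, 2.4]
grip_width: 0.0095
```

```bash
python3 look.py 15
```

```text
t 20.3 pos [0.4024, -0.2423, 0.0841] E [[-23.1, -104.7]] rot [-1.572, -0.002, 2.201] A 3.771 F [1.4, 8.1, 2.4] M [1.86, -0.19, 0.36] w 0.0095 q [-0.621, 0.283, 1.874, 0.001, 0.986, 1.89]
```

View pics/side_15.png

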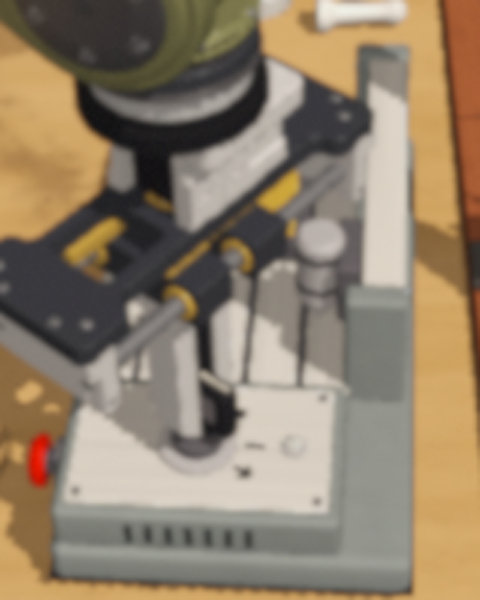

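Emit:
play_rows(
  twist=[
    [0,0,0],
    [0,0,0],
    [0,0,0],
    [0,0,0],
    [0,0,0],
    [0,0,0],
    [0,0,0],
    [0,0,0],
  ],
  travel=[
    [0,0,0],
    [0,0,0],
    [0,0,0],
    [0,0,0],
    [0,0,0],
    [0,0,0],
    [0,0,0],
    [0,0,0],
  ],
  grip=[-0.6,-0.6,-0.6,-0.6,-0.6,-0.6,-0.6,-0.6],
)

```text
time_s: 21.2
ee_pos: [0.4024, -0.2434, 0.0843]
eef_rot: [-1.571, 0.0, 2.2]
force: [0.0, 0.1, -0.1]
grip_width: 0.0705
```

```bash
python3 look.py 16
```

```text
t 21.2 pos [0.4024, -0.2434, 0.0843] E [[-22.8, -105.7]] rot [-1.571, 0.0, 2.2] A 3.771 F [0.0, 0.1, -0.1] M [0.06, 0.02, -0.01] w 0.0705 q [-0.622, 0.283, 1.873, -0.0, 0.985, 1.891]
```

View pics/side_16.png

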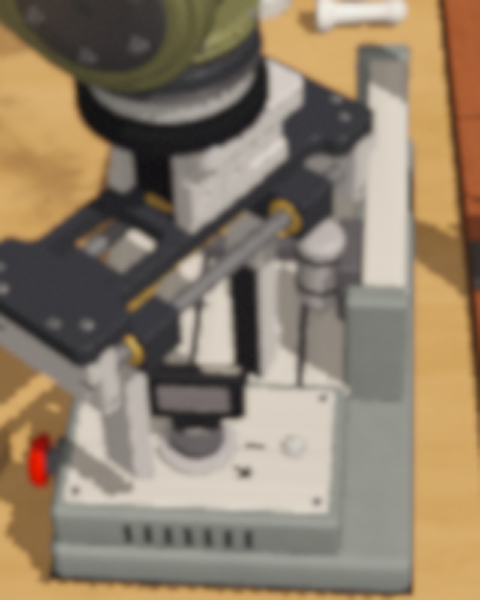

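Emit:
play_rows(
  twist=[
    [0,0,0],
    [0,0,0],
    [0,0,0],
    [0,0,0],
    [0,0,0],
    [0,0,0],
    [0,0,0],
    [0,0,0],
    [0,0,0],
    [0,0,0],
  ],
  travel=[
    [0,0,0.3],
    [0,0,0.6],
    [0,0,0.7],
    [0,0,0.7],
    [-0.5,-0.7,0],
    [-0.5,-0.7,0],
    [-0.5,-0.7,0],
    [-0.5,-0.7,0],
    [-0.5,-0.7,0],
    [0,0,0],
  ],
  grip=[-0.6,-0.6,-0.6,-0.6,-0.6,-0.6,-0.6,-0.6,-0.6,-0.6],
)

```text
time_s: 22.3
ee_pos: [0.2748, -0.4211, 0.199]
eef_rot: [-1.57, -0.0, 2.196]
force: [0.6, 0.1, 0.2]
grip_width: 0.0749
```

```bash
python3 look.py 17; python3 chk.py 17; python3 sq.py 17
python3 - <<'E'
from look import *
a=pickle.load(open('c0.pkl','rb')); b=pickle.load(open('c_17.pkl','rb'))
for n,(x,y,w,h) in {'side':(200,160,190,70),'top':(120,230,150,150)}.items():
    d=np.abs(a[n]['img'].astype(int)-b[n]['img'])[y:y+h,x:x+w].max(2); print(n,'bystander px changed',(d>60).sum())
E
```

```text
t 22.3 pos [0.2748, -0.4211, 0.199] E [[-90.3, -313.9]] rot [-1.57, -0.0, 2.196] A 3.767 F [0.6, 0.1, 0.2] M [0.12, -0.05, 0.03] w 0.0749 q [-1.065, 0.208, 1.671, -0.001, 1.263, 1.452]
brass E rect ((-6.248878479003906, 74.26111602783203), (73.1060562133789, 37.56702423095703), 88.69839477539062)
brass E rect ((-5.512994766235352, 74.74246215820312), (73.10606384277344, 37.567020416259766), 88.8187255859375)
pallet front slope -0.0083 pos@mid -36.52 n 36 rms 0.1
pallet back slope -0.0168 pos@mid 21.69 n 34 rms 0.35
brass front slope 0.0033 pos@mid -27.07 n 36 rms 0.34
brass back slope 0.0045 pos@mid 15.06 n 36 rms 0.24
bed front slope -0.0008 pos@mid -84.26 n 67 rms 0.51
slot slope -0.006 pos@mid -58.72 n 66 rms 0.59
brass right slope -0.0078 pos@mid 36.96 n 19 rms 0.26
brass left slope 0.0032 pos@mid 112.32 n 19 rms 0.29
pallet right slope -0.0168 pos@mid 30.0 n 19 rms 0.41
side bystander px changed 1015
top bystander px changed 0
```

View pics/side_17_f.png

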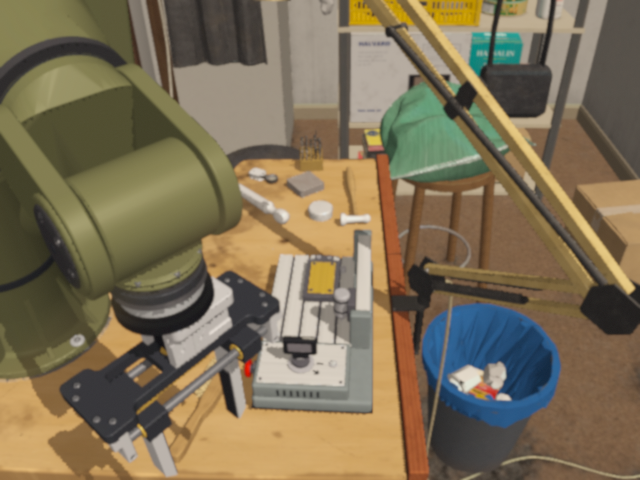

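View pics/side_17.png

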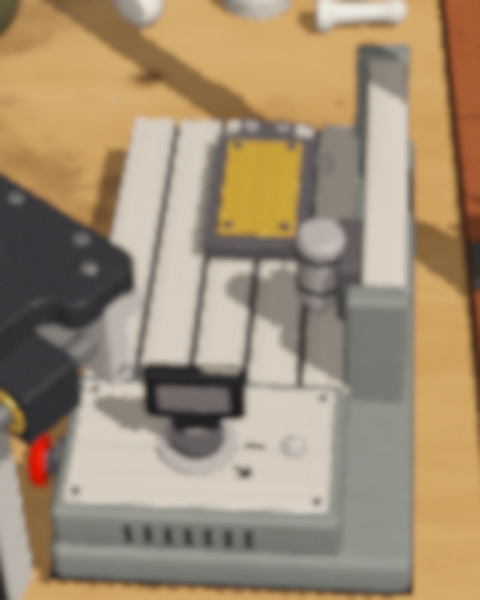

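View pics/chk_17.png

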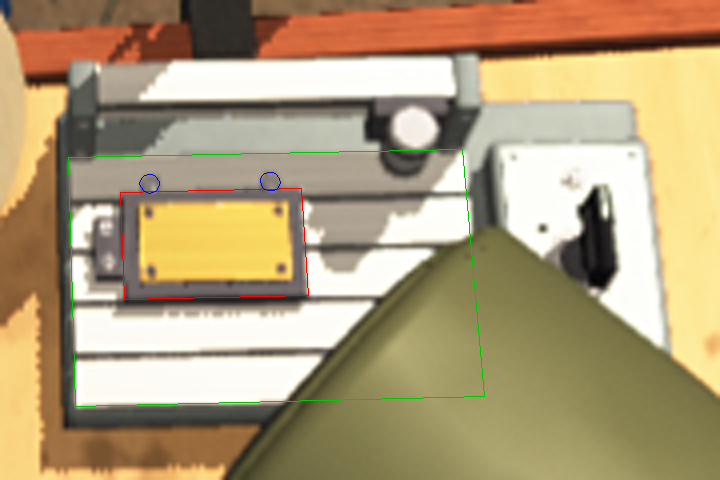

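Run:
```python
from look import *
cs=pickle.load(open('c_17.pkl','rb')); c=cs['side']
im=c['img']
big=cv2.resize(im[320:380,240:360],None,fx=6,fy=6,interpolation=cv2.INTER_CUBIC)[:,:,::-1].copy()
for a,col in ((0,(0,0,255)),(-.15,(255,0,0))):
  for z in (78,108):
    q=[(-22+np.cos(a)*l-np.sin(a)*w,-106+np.sin(a)*l+np.cos(a)*w) for l,w in ((23,5),(23,-5),(-23,-5),(-23,5))]
    u=((proj(c,[[*e2w(*p),z/1e3] for p in q])-[240,320]+.5)*6-.5).round().astype(int)
    cv2.polylines(big,[u.reshape(-1,1,2)],True,col,1)
cv2.imwrite('pics/key17.png',big)
```

```text
(no output)
```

View pics/key17.png

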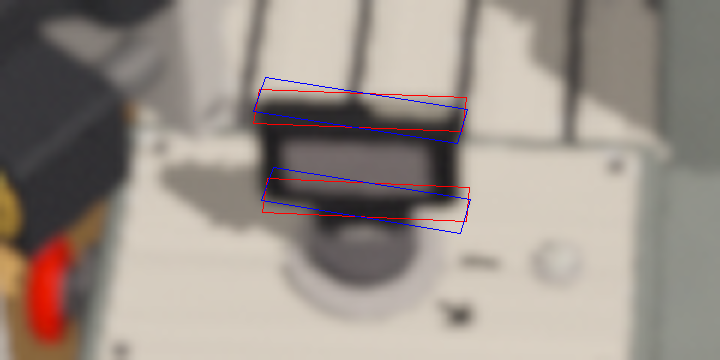

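```bash
python3 -c "
from station import ctrl
print(ctrl.hand_in())"
```

```text
the job is handed in; nothing more can be done
None
```

The pallet is home against the end stop and both dowels, and the key went from OFF through RUN to START and sprang back to RUN. I handed the job in at about 22 s of the 72 s allowed; no verdict was reported.

**Pallet:** I pushed it against the end stop, then squarely against the two dowels with both fingers, then once more against the end stop. The push forces at the stops were roughly 12 to 22 N. Afterwards I measured it from the top camera at x ≈ -6.0, y ≈ 74.6 mm (home is -6, 75) and square to the bed within about 0.01 rad. The readings were the same after the key was turned.

**Key:** I gripped the bow and turned it 1.4 rad clockwise. The wrist torque rose from 0.21 to 0.40 N m, which I took as reaching the hard stop. I held it there for about 1.3 s and opened the fingers. In the last side picture the bow lies parallel to the RUN direction, with nothing touching it.

**Disagreements in the last checks:**
- **Pallet steel edges:** fits to the pallet's steel edges gave slopes of -0.008 to -0.017, and the brass rectangle came out about 1.2° turned. I put this down to shadows and coarse pixels, because the brass edges and both push contacts agreed with home.
- **Bystanders:** none of the pixels around the steel block and hammer changed in the top picture. The lamp hides the tin there. The side picture did change in that area because the arm covers part of it, but the tin, hammer and block look unmoved.

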